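Present a cast offset lever level over its pivot fixture

ROBOT

A 7-joint arm with a two-finger parallel gripper is mounted at the origin on a cart in front of the work surface, level with it; the furniture and walls round the work are solid. World frame = base frame: x ahead of the robot, y to its left, z up, the work surface at z = 0. Lengths are in m, angles in rad, forces in N, time in s.
With the tool pointing down it reaches from about 0.4 to 0.875 m from the base axis. Payload 19.3 kg.
Tool frame: the origin (TCP) lies on the mounting face of the last link; the fingertips stand 173 mm ahead of it and the grasp point (between the pads) lies 155 mm ahead of it; z points along the fingers, y is the line along which they close (so a half turn about z gives the same grasp; the last joint's range is limited). The gripper opens to 85 mm and grips with 20 to 120 N. Pads are 22 mm wide; open, the fingers measure 114 mm over their backs; the gripper's body (76 mm by 85 mm) begins 54 mm behind the grasp point. The pads swing forward as they close: fully open they stand 13 mm farther back than shut.
Start: joints at [1.181, 0.521, -0.036, 1.599, 0.021, 1.021, -0.113], TCP at [0.196, -0.593, 0.405] pointing down, gripper open.
Joint ranges: [-2.91, 2.91], [-0.3, 2.13], [-1.5, 1.42], [0.17, 2.43], [-1.26, 4.41], [0.16, 1.93], [-2.52, 2.52]. Speed limits (rad/s): [1.89, 1.89, 2.39, 2.39, 3.01, 3.01, 3.01].

INTERFACE

Orientations are given as [roll, pitch, yaw] about the fixed x, y, z axes, in that order (R = Rz(yaw) Ry(pitch) Rx(roll)).
In Python, from workcell import bot, vision gives the robot as it stands.
- The arm moves only by the shell command python3 -m creep 'ROWS' [FORCE]. ROWS is JSON, a list that holds one entry, the list of rows, each a list of 7 numbers: the opening, from -1 (shut) to 1 (fully open), then the shift along the tool's x, y, z in cm, then the turn, a rotation vector about the tool's x, y, z in rad. In form: [[[grip, tx, ty, tz, rx, ry, rz], ...]]. A call has 1 to 12 rows; each row shifts and turns the commanded pose from where the row before left it, along the tool's axes as they then stand; what a row does not reach is not made up. A row lasts 1/8 s, in which the tool goes at most 62.5 mm and 10.7 degrees, less where a joint would pass 70% of its speed; a pose out of reach is approached as far as the arm can. A call with a gripper value outside its range is refused whole. The fingers move at their own pace and stop on an object; FORCE is the grip in N (left out, the last holds). Time passes only in rows, so rows that do not move let the fingers close. It gives the time, the measured TCP pose, the force, the opening and the grip force at its end, in the units of the state.
- bot.observe(): the state, without advancing time (a new reading comes with each control period).
- vision.grab_frame(name): name is "side" or "top" or "wrist"; returns a dict with "image" (400x640x3 uint8, blue, green, red), "depth" (400x640 float32, m along the optical axis (not along the pixel's ray), 0 where there is no reading), "fovy" (degrees; the focal length in pixels is half the picture's height over the tangent of half this angle, whatever the lens; pixels are square), "cx", "cy" (the principal point, pixels), "cam_to_world" (4x4, takes a point from camera to world coordinates); the wrist camera has in their place "tool_from_camera" (4x4, takes a point from camera to tool coordinates, whose origin is the TCP and whose axes are the flange's). Camera axes: x right, y down, z forward; pixel columns grow to the right and rows downward; lengths in m; the calibration is good to about 2 mm. A picture is of the moment at which its call begins: read the wrist's pose just before it.
- bot.job_done(): hands the job in; it is judged then, once.
The state is a dict: "clock": time; "qpos": joint angles; "qd": joint speeds; "joint_efforts": joint torques, N m; "position": TCP position; "tool_rot": TCP orientation; "force": force on the tool from outside, world axes, zero at the start; "moment": the same for the moment, N m; "grip_width": finger opening in m; "finger_force": force on a finger pad.
Only numpy, scipy, OpenCV 4.12 (cv2) and the standard library are available. Lean on these libraries where they do the work, as an engineer would, in place of code of your own. Each camera call takes 0.05 s, during which the arm holds its last target. There are 200 camera calls.

TASK

Pick up the cast offset lever by its balance point and, keeping it level, carry it to the round pivot fixture, turn it so that the nose on its hub faces the slot of the index stop, and hold it level with its bore straight over the pivot post, about 20 mm above the top of the post, ready to be lowered on. Do not set it down: finish while still holding it there, with the gripper at the balance point, and do not knock against the fixture or disturb the things standing round the work.

Things in the scene. Friction and masses are not known exactly. Their poses are not given: they have to be found in the camera images.
- lever: loose grey cast offset lever, 0.35 to 0.65 kg, heavy at the hub end, lying flat on the bench to the right of the solder station, 201 mm long. Origin: on the axis of the hub's bore at the hub's underside; x along the straight web, away from the hub, z up. Hub diameter 50, height 36, bore 19 mm; web from the hub to x = 120 mm, 20 mm wide, flat upright sides, 8 to 28 mm above the underside
- lever_balance (a point): balance point of the lever: 48 mm from the bore axis along the web, on its centre line, 18 mm above the underside; marked by a small round boss (diameter 12, 2 mm high) on top of the web. Axes as the lever's; the fingers close across the web (along y), with room on both sides
- lever_bore (a point): centre of the bore at the underside of the hub (the lever's origin), axes as the lever's
- lever_nose (a point): outer end of the nose, at the level of the hub's underside. The nose is a block 16 mm wide, 6 to 30 mm above the underside, that sticks out of the hub square to the web, in the lever's -y direction, to 52 mm from the bore axis
- fixture: round aluminium pivot fixture fixed to the bench, between the solder station (fixed, 137 mm tall) and a stack of green boards (39 mm tall). Origin at the centre of its underside, z up. Base disc diameter 116, 12 mm thick; a steel pivot post, diameter 14, stands in the middle, its top 52 mm above the bench; one index stop stands at the rim in the -y direction
- post_top (a point): top of the pivot post, on its axis, 52 mm above the bench, axes as the fixture's
- index_slot (a point): middle of the index stop's slot, at its top: 52 mm from the post's axis in the fixture's -y direction, 38 mm above the bench. The stop is two upright cheeks with a 22 mm slot between them, 36 to 54 mm from the post. When the nose stands over this slot, the lever's axes run the same way as the fixture's
- tip_cleaner: bystander: black round tip cleaner, diameter 60, height 48 mm, standing loose in front of the solder station; origin at the centre of its underside
- flux_bottle: bystander: small bottle with a pointed spout, diameter 40, height 112 mm, standing loose beyond the lever; origin at the centre of its underside
- dross_core: bystander: cardboard ring of a tape roll, diameter 84, height 47 mm, lying loose beyond the fixture; origin at the centre of its underside
- lever_eye (a point): the small eye at the lever's other end (diameter 32, height 28 mm), at its underside: x = 160, y = 24 mm in the lever's frame; the arm jogs sideways to it beyond the web

How it is judged:
By the outcome, as a careful person would: the job done as asked, in the order asked, and still so for the second after the job is handed in, while the arm keeps its last pose, push and grip.
It also fails if it takes over 38 s, if anything falls off the work surface, if the arm or the gripper's body presses on something with over 40 N, if the wrist force passes 120 N, or if a joint passes its speed limit or range.

## Working session

There is one attempt and no reset: what is moved stays moved. The work goes in short steps, Python scripts to look and compute and a shell command to move; the robot and the scene stay as the last step left them, time stands still between calls to the robot, and variables do not carry over. Pictures are saved under pics/ and viewed, at most 10 in all, crops included, and the job is handed in when it is done.

```bash
mkdir -p pics; ls
python3 - <<'E'
from workcell import bot, vision
import cv2,numpy as np
print(bot.observe())
for n in ["top","side"]:
    f=vision.grab_frame(n); cv2.imwrite(f"pics/{n}0.png",f["image"]); np.savez(f"{n}0.npz",**f)
    print(n,f["fovy"],f["cx"],f["cy"],np.round(f["cam_to_world"],3).tolist())
E
```

```text
pics
{'clock': 0.0, 'qpos': array([ 1.18076246,  0.52199201, -0.03632314,  1.59999236,  0.02120281,
        1.02106457, -0.11280748]), 'qd': array([-1.36648321e-03, -3.29815475e-04,  3.71946785e-04, -1.21785195e-03,
        8.13057555e-04, -9.22169949e-05, -4.12619217e-04]), 'joint_efforts': array([ 4.22688987e-03, -9.27065992e+01,  1.98104873e+00, -3.69934523e+01,
        1.77542714e-02,  8.11497797e-03,  1.49198098e-05]), 'position': array([ 0.19644021, -0.59318599,  0.40414498]), 'tool_rot': array([-3.14052436e+00,  7.93937106e-05,  3.19813948e-01]), 'force': array([-0.13103418,  0.15483687, -0.51638087]), 'moment': array([ 0.01199888, -0.00900512,  0.0221557 ]), 'finger_force': 0.0, 'grip_width': 0.08535033979239273}
top 53.94404506395153 314.02583643318485 198.0920774207628 [[-0.029, -0.995, 0.091, 0.486], [-0.999, 0.031, 0.019, -0.241], [-0.022, -0.09, -0.996, 0.916], [0.0, 0.0, 0.0, 1.0]]
side 49.8023292826922 320.85405764771923 198.9338690157183 [[0.999, -0.032, 0.004, 0.541], [-0.017, -0.409, 0.912, -0.995], [-0.027, -0.912, -0.41, 0.419], [0.0, 0.0, 0.0, 1.0]]
```

View pics/top0.png

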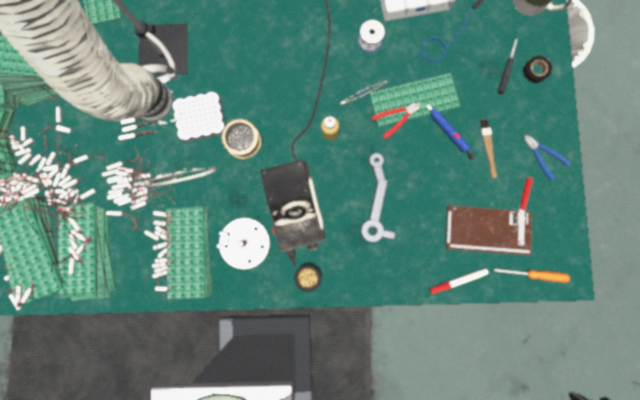

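View pics/side0.png

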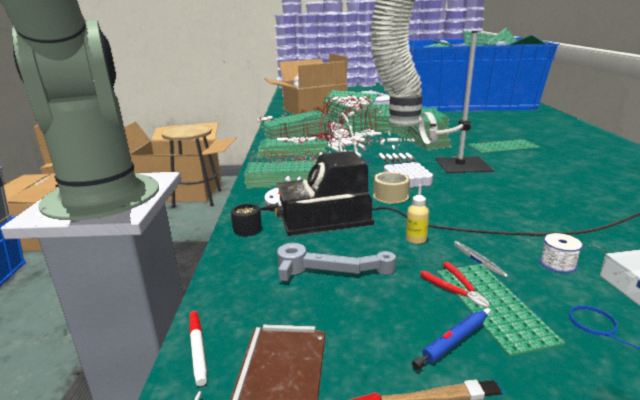

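The top view shows the lever hub at about (372,231), the eye at (377,160), the nose at (393,236) and the fixture disc at (244,244). The bottle is at (331,126), the cleaner at (307,277) and the ring at (241,138). The side view shows the lever hub at about (291,255), and the solder station hides the fixture. Next I'll zoom in.

Run:
```python
import cv2,numpy as np
f=np.load("top0.npz");im=f["image"];d=f["depth"]
a=cv2.resize(im[205:285,204:284],(400,400),interpolation=cv2.INTER_CUBIC)
b=cv2.resize(im[145:250,340:420],(400,525),interpolation=cv2.INTER_CUBIC)
c=np.zeros((525,800,3),np.uint8);c[:400,:400]=a;c[:,400:]=b
cv2.imwrite("pics/crop1.png",c)
F=200/np.tan(np.radians(f["fovy"]/2))
v,u=np.mgrid[:400,:640]
P=np.stack([(u-f["cx"])/F*d,(v-f["cy"])/F*d,d],-1)@f["cam_to_world"][:3,:3].T+f["cam_to_world"][:3,3]
z=P[...,2]*1000
print("fixture heights");print(np.round(z[214:276:3,214:276:3]).astype(int))
print("lever");print(np.round(z[150:246:4,360:400:3]).astype(int))
```

```text
fixture heights
[[ -1  -1  -4   1  -1   0  -3   0   0  -4  -2  -1  -2   0  -3  -3  -4   0
    0  73 111]
 [ -4   1  -2  -2  -2  -2  -1   0   0  -2  -5   1   1  -3  -1  -4   0  -2
   -2  65  94]
 [ -2  -2   1  -5   1  -3  -1  -2   9  13  15  11  11   9   0   1  -3  -2
    1  -1  81]
 [ -1  -5  -2  -1  -3   0  12  13  12   9  11  10  14  14  12  10  -3  -1
   -1   1  73]
 [  0   0   2  -1   2  12  12  12   9  11  10  10  10  11  12  13  10  -4
   -2   3  70]
 [  0   1  -2  -4   8  10  11  11   7  13  10  11  10  10  12  11  11   7
   -1  -1  53]
 [ -2  -1  36  36  12   9  11   9  10  12   8  11  11   8  12  10  12   9
    0   1  47]
 [ -1   2   1  36  35  19   8  11   9  10  12   8   8  12  12  10  10  10
    8   1  -1]
 [ -1  -1   8  17  17  15   8  11  12  10  15  10   9  11  10  10  11  11
   11  -2  -1]
 [ -3  -3  11  18  17  13  11  14  13  50  31  18  10  11  11  12  12  11
    9   1   0]
 [ -4  -2  17  22  17  12  12  13  50  51  47  16  12  12   8  10  11  10
   10  -3  -1]
 [ -1  37  36  37  29  11   9  11  10  16  15  16  11  13  12  11  16 916
   12  -3  -2]
 [ -5  -1   7  1
[... 1508 characters left out ...]
1  -1   0  -1  27  26  25  -2  -1  -1  -3   0  -1]
 [ -1   0  -4   1   1  24  28  27  -1  -5  -2  -5  -2   0]
 [ -2   1   0   0   0  27  26  26  -1  -1  -1   0   0  -2]
 [ -2   0   0   2  24  28  30  26  -1  -2   0   1  -1   2]
 [ -2  -3  -3   1  28  25  28   0   0  -1  -2  -5  -2  -3]
 [ -1  -3  -3  -2  25  24  26  -2   1  -3  -3  -2   0  -1]
 [ -2  -1  33  34  35  36  35  -1  -2   0  -3  -1   1   2]
 [ -3  34  36  37  35  35  35  34  -3   1  -2  -2  -1   3]
 [  0  35  33  -2  -4   1  36  36  25   1  -3  -1   0  -1]
 [ -3  35  33  36   0  26  38  36  29  28  30  30  -1   0]
 [ -2   3  34  33  37  37 916  37  -1  10  30  26  -2   0]
 [ -2   0   1  -1  -4   1   2   0   0   0  -2  -2  -1  -2]]
```

View pics/crop1.png

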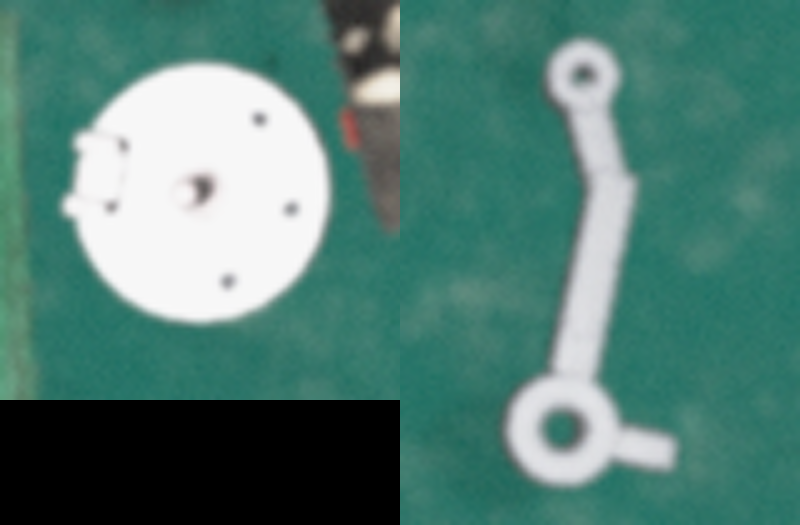

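The crop shows the post top at about (240,243). The cheek tops are at about (221,234) and (219,246), so the slot faces image left, which is world +y. The lever nose faces −y, so it needs roughly a half turn. Next I'll compute the poses from contours with rays cast onto planes.

```bash
cat > h.py <<'E'
import cv2,numpy as np
from scipy.spatial.transform import Rotation as Ro
def ray(f,uv,T=None):
    T=f["cam_to_world"] if T is None else T
    F=200/np.tan(np.radians(f["fovy"]/2)); uv=np.atleast_2d(uv).astype(float)
    d=np.c_[(uv-[f["cx"],f["cy"]])/F,np.ones(len(uv))]@T[:3,:3].T
    return T[:3,3],d
def plane(f,uv,z,T=None):
    o,d=ray(f,uv,T); return o+d*((z-o[2])/d[:,2])[:,None]
def cloud(f,T=None):
    v,u=np.mgrid[:400,:640]; o,d=ray(f,np.c_[u.ravel(),v.ravel()],T)
    return (o+d*f["depth"].reshape(-1,1)).reshape(400,640,3)
def toolT(s): 
    T=np.eye(4);T[:3,:3]=Ro.from_euler("xyz",s["tool_rot"]).as_matrix();T[:3,3]=s["position"];return T
def deg(v): return np.degrees(np.arctan2(v[1],v[0]))
E
python3 - <<'E'
from h import *
f=np.load("top0.npz");C=cloud(f);z=C[...,2];im=f["image"]
v,u=np.mgrid[:400,:640]
box=lambda a,b,c,d:(u>=a)&(u<b)&(v>=c)&(v<d)
def circ(m,h,name):
    c=max(cv2.findContours(m.astype(np.uint8),cv2.RETR_EXTERNAL,cv2.CHAIN_APPROX_NONE)[0],key=cv2.contourArea)
    p=plane(f,c[:,0,:],h)[:,:2]; (x,y),r=cv2.minEnclosingCircle(p.astype(np.float32)); 
    A=np.c_[2*p,np.ones(len(p))];s=np.linalg.lstsq(A,(p**2).sum(1),rcond=None)[0]
    print(name,np.round(s[:2],4),"r",round(np.sqrt(s[2]+s[:2]@s[:2]),4));return s[:2]
ok=f["depth"]>0.1
fx=box(205,284,210,280)&(z>.006)&(z<.025)&(C[...,1]>-.2); 
white=im.min(2)>190
D=circ(box(216,275,212,276)&white,.012,"disc")
m=box(232,256,230,256)&(z>.045)&ok; print("post",C[m].mean(0),m.sum())
m=box(205,232,220,260)&(z>.032)&(z<.045)&ok; n,l=cv2.connectedComponents(m.astype(np.uint8))
for i in range(1,n): print("cheek",C[l==i].mean(0),(l==i).sum())
hub=box(355,388,215,250)&(z>.0315)&(z<.045)&ok; H=circ(hub,.036,"hub")
hole=box(364,380,222,240)&(z<.02)&ok
nose=box(384,402,225,245)&(z>.015)&(z<.034)&ok; print("nose",C[nose].mean(0))
web=box(366,395,180,216)&(z>.018)&(z<.034)&ok; P=C[web];print("web",P.mean(0))
vx,vy,a,b=cv2.fitLine(P[:,:2].astype(np.float32),cv2.DIST_L2,0,.001,.001).ravel();print("web dir",deg((vx,vy)), a,b)
eye=box(365,388,150,168)&(z>.018)&ok; E=circ(eye,.028,"eye"); print("x dir from eye",deg(E-H)-np.degrees(np.arctan2(24,160)),np.hypot(*(E-H)))
for n,b_ in dict(flux=(318,345,112,142),cleaner=(290,325,260,292),ring=(218,264,115,162)).items():
    m=box(*b_)&(z>.03)&ok;print(n,C[m].mean(0),C[m].min(0),C[m].max(0))
m=box(255,330,155,262)&(z>.03)&ok;print("station",C[m].min(0),C[m].max(0))
m=box(255,330,155,262)&(z>.1)&ok;print("station>100",C[m].min(0),C[m].max(0))
E
```

```text
disc [ 0.4697 -0.0587] r 0.0574
post [ 0.46898523 -0.06056161  0.04999653] 33
cheek [ 0.49231278 -0.01943627  0.036638  ] 28
cheek [ 0.46371805 -0.01370933  0.03642936] 27
hub [ 0.4889 -0.3523] r 0.0236
nose [ 0.47925002 -0.38988678  0.02841135]
web [ 0.56367817 -0.37142353  0.02642555]
web dir -14.901439 0.56367815 -0.37142354
eye [ 0.6481 -0.3691] r 0.0155
x dir from eye -14.555827533624857 0.16007524106656168
flux [ 0.71878676 -0.26468249  0.06854093] [ 0.70487125 -0.28323366  0.03151625] [ 0.7443188  -0.24679372  0.11166074]
cleaner [ 0.39212778 -0.20400869  0.04264558] [ 0.36157117 -0.23450793  0.03002807] [ 0.42941329 -0.17094937  0.05090157]
ring [ 0.70986215 -0.05960592  0.04299122] [ 0.66840145 -0.10123383  0.03010053] [ 0.75234555 -0.01926696  0.04929585]
station [ 0.42668676 -0.24383422  0.03002807] [ 0.66207154 -0.11387182  0.13947807]
station>100 [ 0.51997321 -0.22496971  0.10002807] [ 0.63570837 -0.11866448  0.13947807]
```

```bash
python3 -m creep '[[[0.6,1.5,-0.4,0.4,0,0,0],[0.6,3.4,-0.95,0.4,0,0,0],[0.6,3.5,-1,0.4,0,0,0],[0.6,3.5,-1,0.4,0,0,0],[0.6,3.5,-1,0.4,0,0,0],[0.6,3.5,-1,0.4,0,0,0],[0.6,3.5,-1,0.4,0,0,0],[0.6,3.5,-1,0.4,0,0,0],[0.6,3.5,-1,0.4,0,0,0],[0.6,3.5,-1,0.4,0,0,0],[0.6,3.4,-0.95,0.4,0,0,0],[0.6,2.5,-0.7,0.4,0,0,0]]]' 80 && python3 -m creep '[[[0.6,0,0,0,0,0,0.09],[0.6,0,0,0,0,0,0.09],[0.6,0,0,0,0,0,0.09],[0.6,0,0,0,0,0,0.09],[0.6,0,0,0,0,0,0.09],[0.6,0,0,0,0,0,0.07],[0.6,0,0,0,0,0,0.056],[0.6,0,0,0,0,0,0],[0.6,0,0,0,0,0,0]]]'
python3 - <<'E'
from workcell import bot, vision
from h import *
s=bot.observe();f=vision.grab_frame("wrist");cv2.imwrite("pics/w1.png",f["image"])
f=dict(f);f["cam_to_world"]=toolT(s)@f["tool_from_camera"];np.savez("w1.npz",**f)
print(s["clock"],s["position"],s["tool_rot"],s["grip_width"],s["qpos"]);print(f["cam_to_world"].round(3), f["tool_from_camera"].round(3))
E
```

```text
clock: 1.6
position: [0.532, -0.3645, 0.3561]
tool_rot: [-3.141, -0.0, 0.322]
force: [0.0, 0.7, 0.2]
grip_width: 0.0686
finger_force: 0.0
clock: 2.72
position: [0.5305, -0.3663, 0.3565]
tool_rot: [-3.141, 0.0, -0.254]
force: [-0.3, 0.4, 1.0]
grip_width: 0.0683
finger_force: 0.0
2.725 [ 0.53047042 -0.36634797  0.35651576] [-3.14132996e+00  1.79039132e-04 -2.54389178e-01] 0.06831866143927443 [ 0.47191253  0.6044844   0.06213379  1.59365313 -0.04380744  0.94505629
 -1.27645109]
[[-0.251 -0.931 -0.263  0.597]
 [-0.968  0.242  0.068 -0.384]
 [ 0.     0.272 -0.962  0.326]
 [ 0.     0.     0.     1.   ]] [[ 0.001 -0.962 -0.272  0.069]
 [ 1.     0.001  0.001  0.001]
 [-0.001 -0.272  0.962  0.03 ]
 [ 0.     0.     0.     1.   ]]
```

View pics/w1.png

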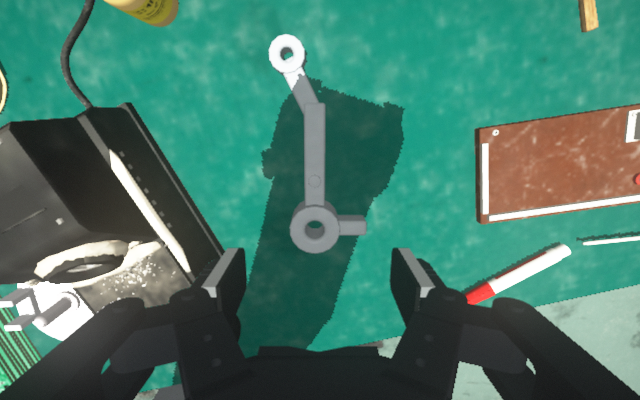

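The wrist view shows the boss at about (315,181), the hub at (315,230), the nose at (355,225) and the eye at (286,54). The fingers straddle the web line symmetrically. Next I'll take precise rays from here and triangulate the heights with the top view.

```bash
cat >> h.py <<'E'
def fitc(p):
    s=np.linalg.lstsq(np.c_[2*p,np.ones(len(p))],(p**2).sum(1),rcond=None)[0]; return s[:2],np.sqrt(s[2]+s[:2]@s[:2])
def tri(r1,r2):
    (o1,d1),(o2,d2)=r1,r2; d1=d1[0];d2=d2[0]
    t=np.linalg.lstsq(np.c_[d1,-d2],o2-o1,rcond=None)[0]; a=o1+d1*t[0];b=o2+d2*t[1]; return (a+b)/2,np.linalg.norm(a-b)
E
python3 - <<'E'
from h import *
f=np.load("w1.npz");C=cloud(f);z=C[...,2];ok=f["depth"]>.05
v,u=np.mgrid[:400,:640];box=lambda a,b,c,d:(u>=a)&(u<b)&(v>=c)&(v<d)&ok
hub=(box(280,350,200,262)&(z>.0325)).astype(np.uint8)
cs,hi=cv2.findContours(hub,cv2.RETR_CCOMP,cv2.CHAIN_APPROX_NONE)
for c in cs:
    if len(c)>40:
        print("hub contour",fitc(plane(f,c[:,0],.036)[:,:2]),fitc(c[:,0].astype(float)))
for n,b,lo,hi_ in [("web",(290,340,110,200),.018,.034),("eye",(260,310,25,75),.02,.04),("nose",(343,372,210,240),.02,.04)]:
    m=box(*b)&(z>lo)&(z<hi_);P=C[m];print(n,P.mean(0).round(4),np.median(P[:,2]))
    if n=="web":
        q=cv2.fitLine(P[:,:2].astype(np.float32),cv2.DIST_L2,0,.001,.001).ravel();print(deg(q[:2]))
        for r in (120,160,190):
            uu=np.where(m[r] if r<200 else 0)[0];print(r,uu.min(),uu.max(),plane(f,[[uu.min(),r],[uu.max(),r]],.028).round(4).tolist())
    if n=="eye": c=max(cv2.findContours(m.astype(np.uint8),0,1)[0],key=len);print(fitc(plane(f,c[:,0],.028)[:,:2]))
g=cv2.cvtColor(f["image"],cv2.COLOR_BGR2GRAY)[165:200,300:330]
k=cv2.HoughCircles(cv2.resize(g,None,fx=6,fy=6,interpolation=2),cv2.HOUGH_GRADIENT,1,60,param1=60,param2=10,minRadius=25,maxRadius=60)
k=(k[0,0,:2]+.5)/6-.5+[300,165];print("boss px",k,plane(f,k,.030))
t=np.load("top0.npz");Ct=cloud(t);m=np.zeros((400,640),bool);m[215:250,355:388]=(Ct[215:250,355:388,2]>.0315)&(t["depth"][215:250,355:388]>.1)
c=max(cv2.findContours(m.astype(np.uint8),0,1)[0],key=len);ct=fitc(c[:,0].astype(float))[0]
c=max(cs,key=len);cw=fitc(c[:,0].astype(float))[0]
print("hub triangulated",tri(ray(t,ct),ray(f,cw)))
E
```

```text
hub contour (array([ 0.49241655, -0.35318442]), np.float64(0.024321875288741208)) (array([313.84843067, 228.71965431]), np.float64(24.125288770982138))
hub contour (array([ 0.4926242, -0.353272 ]), np.float64(0.009766493901498486)) (array([313.89401065, 228.92304762]), np.float64(9.689349844561402))
web [ 0.5619 -0.3713  0.0286] 0.028583945943317868
-14.16817
120 303 324 [[0.5947, -0.3697, 0.028], [0.5899, -0.3883, 0.028]]
160 304 324 [[0.5592, -0.361, 0.028], [0.5545, -0.3793, 0.028]]
190 304 324 [[0.5311, -0.3534, 0.028], [0.5262, -0.3721, 0.028]]
eye [ 0.651  -0.3706  0.0282] 0.0283986232987119
(array([ 0.65047271, -0.37071267]), np.float64(0.016288114522894324))
nose [ 0.4835 -0.392   0.0294] 0.030209492289965306Traceback (most recent call last):
  File "<stdin>", line 18, in <module>
TypeError: 'NoneType' object is not subscriptable
```

```bash
python3 -m creep '[[[0.6,0.2,-0.1,1,0,0,0],[0.6,0.3,-0.1,2,0,0,0],[0.6,0.3,-0.1,2.5,0,0,0],[0.6,0,0,2.5,0,0,0],[0.6,0,0,1.5,0,0,0],[0.6,0,0,0.5,0,0,0],[0.6,0,0,0,0,0,0],[0.6,0,0,0,0,0,0]]]'
python3 - <<'E'
from workcell import bot, vision
from h import *
s=bot.observe();f=vision.grab_frame("wrist");cv2.imwrite("pics/w2.png",f["image"])
f=dict(f);f["cam_to_world"]=toolT(s)@f["tool_from_camera"];np.savez("w2.npz",**f)
E
```

```text
clock: 3.78
position: [0.5389, -0.3662, 0.2575]
tool_rot: [3.141, -0.001, -0.256]
force: [-1.0, 0.3, -0.2]
grip_width: 0.0683
finger_force: 0.0
```

View pics/w2.png

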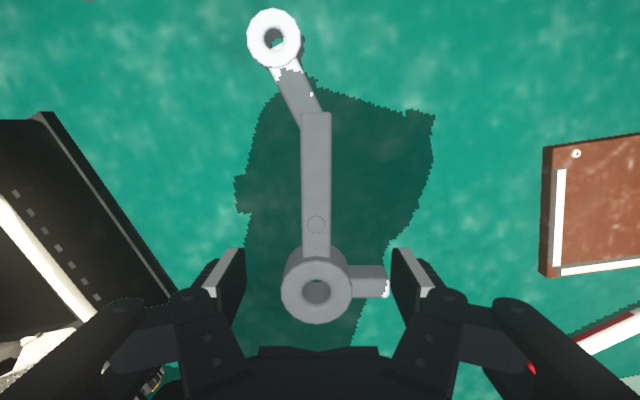

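The closer view shows the boss at about (316,225), the hub bore at (316,291) and the web edges at u≈302–331.

Run:
```python
from h import *
f=np.load("w2.npz");w=np.load("w1.npz");t=np.load("top0.npz")
print("boss tri",tri(ray(w,[315,181.5]),ray(f,[316,225])), "plane", plane(f,[316,225],.030), plane(w,[315,181.5],.030))
C=cloud(f);z=C[...,2];ok=f["depth"]>.05
m=np.zeros((400,640),np.uint8);m[245:335,275:360]=((z>.0325)&(z<.05)&ok)[245:335,275:360]
for c in cv2.findContours(m,cv2.RETR_CCOMP,1)[0]:
    if len(c)>40:
        p=fitc(c[:,0].astype(float))[0];print("hub",fitc(plane(f,c[:,0],.036)[:,:2]),"tri",tri(ray(w,[313.9,228.9]),ray(f,p)),"tri top",tri(ray(t,[372,231]),ray(f,p)))
M=[]
for r in (130,160,190,240):
    uu=np.where((z[r]>.018)&(z[r]<.034)&ok[r]&(np.abs(np.arange(640)-315)<30))[0];q=plane(f,[[uu.min()-.5,r],[uu.max()+.5,r]],.028).mean(0);M.append(q);print(q.round(4))
print("web dir",deg(M[0]-M[-1]))
```

```text
boss tri (array([ 0.53701329, -0.36563269,  0.02994159]), np.float64(0.0006374216331685492)) plane [[ 0.53710591 -0.36532788  0.03      ]] [[ 0.53695205 -0.36594654  0.03      ]]
hub (array([ 0.49263476, -0.35339931]), np.float64(0.024584134158942603)) tri (array([ 0.49169604, -0.35306352,  0.03314506]), np.float64(0.00012387121051401825)) tri top (array([ 0.48838176, -0.35211119,  0.02740712]), np.float64(0.00021520933435174207))
hub (array([ 0.49317782, -0.35353681]), np.float64(0.0093460063310041)) tri (array([ 0.4917957 , -0.35309588,  0.03342473]), np.float64(0.0001292283331004456)) tri top (array([ 0.48837719, -0.35210803,  0.02750447]), np.float64(0.00023493153976539998))
[ 0.5965 -0.3803  0.028 ]
[ 0.5786 -0.3756  0.028 ]
[ 0.5597 -0.3709  0.028 ]
[ 0.5261 -0.3621  0.028 ]
web dir -14.517125241950328
```

```bash
python3 -m creep '[[[0.6,-0.1,0,1,0,0,0],[0.6,0,0,1.5,0,0,0],[0.6,0,0,1.5,0,0,0],[0.6,0,0,1.5,0,0,0],[0.6,0,0,1.2,0,0,0],[0.6,0,0,0.8,0,0,0],[0.6,0,0,0.5,0,0,0],[0.6,0,0,0.2,0,0,0],[0.6,0,0,0,0,0,0]]]' 
python3 -m creep '[[[0,0,0,0,0,0,0],[-0.3,0,0,0,0,0,0],[-0.6,0,0,0,0,0,0],[-0.8,0,0,0,0,0,0],[-0.8,0,0,0,0,0,0],[-0.8,0,0,0,0,0,0]]]' 80
```

```text
clock: 4.95
position: [0.5378, -0.3659, 0.1749]
tool_rot: [3.142, -0.0, -0.256]
force: [-0.1, -0.3, 0.1]
grip_width: 0.0683
finger_force: 0.0
clock: 5.7
position: [0.5378, -0.3657, 0.1751]
tool_rot: [-3.141, -0.0, -0.256]
force: [-1.3, 2.9, 5.7]
grip_width: 0.0183
finger_force: 78.6
```

```bash
python3 -m creep '[[[-1,0,0,-0.3,0,0,0],[-1,0,0,-0.5,0,0,0],[-1,0,0,-1,0,0,0],[-1,0,0,-1.5,0,0,0],[-1,0,0,-2,0,0,0],[-1,0,0,-2.5,0,0,0],[-1,0,0,-2.5,0,0,0],[-1,0,0,-2.5,0,0,0],[-1,0,0,-2.5,0,0,0],[-1,0,0,-2,0,0,0],[-1,0,0,-1,0,0,0],[-1,0,0,0,0,0,0]]]' 80
python3 -m creep '[[[-1,0,0,0,0,0,0],[-1,0,0,0,0,0,0]]]'
cat >> h.py <<'E'
def snap(tag,names=("wrist",)):
    from workcell import bot,vision
    out=[]
    for n in names:
        s=bot.observe();f=dict(vision.grab_frame(n));cv2.imwrite(f"pics/{tag}_{n}.png",f["image"])
        if n=="wrist": f["cam_to_world"]=toolT(s)@f["tool_from_camera"];f["T"]=toolT(s)
        np.savez(f"{tag}_{n}.npz",**f);out.append(f)
    return s,out
E
python3 - <<'E'
from h import *
s,(f,)=snap("w3");print(s["position"],s["tool_rot"],s["force"],s["moment"],s["qpos"])
P=(cloud(f)-f["T"][:3,3])@f["T"][:3,:3]*1000; ok=f["depth"]>.05
g=P[::20,::20];o=ok[::20,::20]
m=ok&(abs(P[...,1])<14)&(P[...,2]<160)&(P[...,2]>120)&(P[...,0]>10)&(P[...,0]<75)
print("web: n",m.sum(),"slope z vs x, y:",np.linalg.lstsq(np.c_[P[m][:,:2],np.ones(m.sum())],P[m][:,2],rcond=None)[0])
E
```

```text
clock: 7.2
position: [0.5377, -0.3658, 0.3586]
tool_rot: [3.141, -0.001, -0.256]
force: [0.2, -0.3, -6.2]
grip_width: 0.019
finger_force: 78.3
clock: 7.45
position: [0.5377, -0.3657, 0.3569]
tool_rot: [-3.141, 0.001, -0.256]
force: [0.5, 0.0, -5.5]
grip_width: 0.0188
finger_force: 78.3
[ 0.53765254 -0.36568227  0.35692809] [-3.14125444e+00  1.17146929e-03 -2.56163666e-01] [ 0.5350188   0.04897036 -5.46554393] [-0.02240022  0.01778465 -0.04828478] [ 0.46511118  0.61288263  0.06333496  1.57679525 -0.04465944  0.95454927
 -1.28415054]
web: n 9919 slope z vs x, y: [6.67302416e-02 3.09720552e-02 1.43155088e+02]
```

View pics/w3_wrist.png

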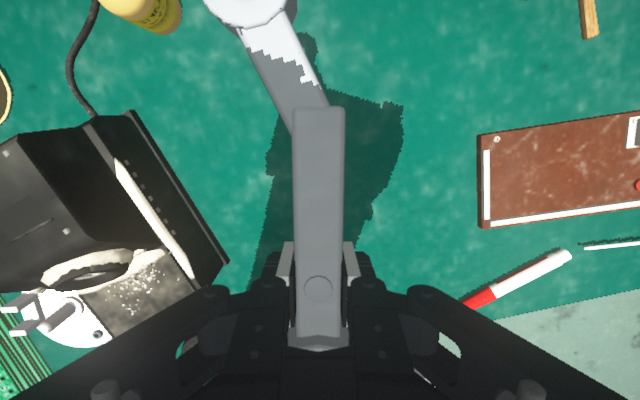

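The lever is held, with the boss at about (318,289) between the pads. I'll check its level against the baseline from when it lay on the bench.

Run:
```python
from h import *
s_pos=np.array([.5389,-.3662,.2575])
for n in ("w2","w3_wrist"):
    f=np.load(n+".npz")
    T=f["T"] if "T" in f else f["cam_to_world"]@np.linalg.inv(f["tool_from_camera"])
    P=(cloud(f)-T[:3,3])@T[:3,:3]*1000; ok=f["depth"]>.05
    zc=228 if n=="w2" else 145
    for lim in (6,8):
        m=ok&(abs(P[...,1]-(0))<lim)&(abs(P[...,2]-zc)<7)&(P[...,0]>10)&(P[...,0]<68)
        p=P[m]; A=np.c_[p[:,:2],np.ones(len(p))]
        k=np.ones(len(p),bool)
        for _ in range(5): c=np.linalg.lstsq(A[k],p[k,2],rcond=None)[0];k=abs(p[:,2]-A@c)<1.5
        print(n,lim,len(p),k.sum(),c)
    if n!="w2":
        b=(plane(f,[318,288.5],T[2,3]-.143)-T[:3,3])@T[:3,:3];print("boss in tool",b)
        zz=P[...,2];M=[]
        for r in (140,180,220,235):
            uu=np.where(ok[r]&(abs(zz[r]-145)<8)&(abs(np.arange(640)-318)<40))[0];q=(plane(f,[[uu.min()-.5,r],[uu.max()+.5,r]],T[2,3]-.145).mean(0)-T[:3,3])@T[:3,:3];M.append(q);print(q)
        print("web yaw in tool",deg(M[0]-M[-1]))
```

```text
w2 6 1749 1711 [ 2.78458461e-04 -4.88584017e-03  2.28860823e+02]
w2 8 2326 2270 [-5.01662562e-04  8.37068599e-03  2.28911527e+02]
w3_wrist 6 4692 4630 [6.81003905e-04 1.48665167e-04 1.46481233e+02]
w3_wrist 8 6256 6168 [ 1.62081392e-04 -4.41145732e-03  1.46520549e+02]
boss in tool [[0.00106997 0.0007545  0.1429986 ]]
[0.05964314 0.00052908 0.14493006]
[0.04507917 0.00053497 0.14494712]
[0.02945315 0.00054128 0.14496542]
[0.02329553 0.00054378 0.14497263]
web yaw in tool -0.023167151407759733
```

The lever is level, with its underside 174.5 mm from the TCP. Next I'll carry it high over the station and look at the fixture from two wrist places on the way.

```bash
python3 -m creep '[[[-1,-0.4,-0.5,0,0,0,0],[-1,-0.9,-1,0,0,0,0],[-1,-1.4,-1.6,0,0,0,0],[-1,-1.7,-1.9,0,0,0,0],[-1,-1.8,-2,0,0,0,0],[-1,-1.8,-2,0,0,0,0],[-1,-1.5,-1.7,0,0,0,0],[-1,-1.1,-1.2,0,0,0,0],[-1,-0.6,-0.6,0,0,0,0],[-1,-0.2,-0.3,0,0,0,0],[-1,0,0,0,0,0,0],[-1,0,0,0,0,0,0]]]'
python3 - <<'E'
from h import *
s,(f,)=snap("A");print(s["position"],s["tool_rot"])
E
```

```text
clock: 9.0
position: [0.46, -0.2135, 0.3576]
tool_rot: [3.141, -0.0, -0.257]
force: [-0.7, -0.8, -5.4]
grip_width: 0.0189
finger_force: 78.5
[ 0.46004326 -0.21352428  0.35761765] [ 3.14145077e+00 -5.68170400e-05 -2.56753510e-01]
```

View pics/A_wrist.png

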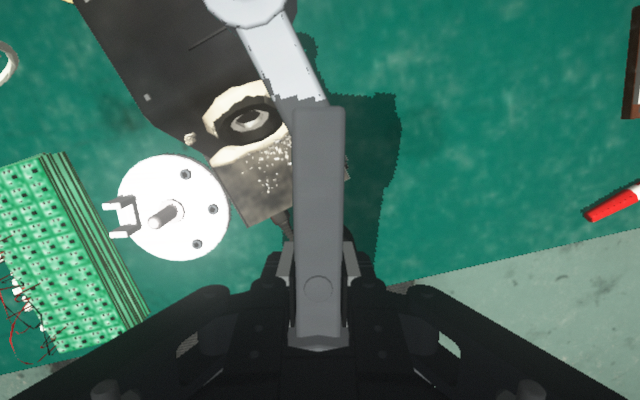

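```bash
python3 -m creep '[[[-1,0,0,0,0,0,-0.05],[-1,0,0,0,0,0,-0.1],[-1,0,0,0,0,0,-0.1],[-1,0,0,0,0,0,-0.1],[-1,0,0,0,0,0,-0.1],[-1,0,0,0,0,0,-0.1],[-1,0,0,0,0,0,-0.1],[-1,0,0,0,0,0,-0.05],[-1,0,0,0,0,0,0],[-1,0,0,0,0,0,0]]]'
python3 - <<'E'
from h import *
s,(f,)=snap("B");print(s["position"],s["tool_rot"])
fs=dict(A=np.load("A_wrist.npz"),B=f,top=np.load("top0.npz"))
px={}
for n,g in fs.items():
    C=cloud(g);z=C[...,2];ok=(g["depth"]>.05)
    near=np.hypot(C[...,0]-.469,C[...,1]+.060)
    def comps(m): 
        k,l,st,_=cv2.connectedComponentsWithStats(m.astype(np.uint8));return sorted([(l==i) for i in range(1,k)],key=lambda q:-q.sum())
    m=comps(ok&(near<.016)&(z>.046)&(z<.06))[0]
    c=max(cv2.findContours(m.astype(np.uint8),0,1)[0],key=len)[:,0].astype(float)
    pt=fitc(c);p=plane(g,pt[0],.052)[0]
    px[n]=pt[0]
    ch=[q for q in comps(ok&(near>.03)&(near<.065)&(z>.033)&(z<.045)&(C[...,1]>-.04))[:2]]
    cp=[plane(g,np.argwhere(q)[:,::-1].mean(0),.038)[0] for q in ch]
    # disc by contour of all points z>.006 near
    d=comps(ok&(near<.066)&(z>.007)&(z<.02))[0]
    dc=max(cv2.findContours(d.astype(np.uint8),0,1)[0],key=len)[:,0].astype(float)
    W=plane(g,dc,.012)[:,:2]; keep=abs(np.hypot(*(W-[.469,-.06]).T)-.058)<.005
    o,r=fitc(W[keep])
    mid=(cp[0]+cp[1])/2;e=cp[0]-cp[1];a=deg(e)
    print(n,"post",p.round(4),pt[1].round(1),C[m].mean(0).round(4),"disc",o.round(4),r.round(4),"cheeks",[(x.round(4)[:2].tolist(),int(q.sum())) for x,q in zip(cp,ch)],"sep",np.linalg.norm(e).round(4),"mid dir",deg(mid-p).round(2),"disc-mid dir",deg(mid[:2]-o).round(2),"line",a.round(2))
for a,b in (("A","B"),("A","top"),("B","top")): print(a,b,tri(ray(fs[a],px[a]),ray(fs[b],px[b])))
E
```

```text
clock: 10.3
position: [0.4599, -0.2133, 0.3576]
tool_rot: [-3.142, 0.0, 0.442]
force: [0.0, 0.1, -5.6]
grip_width: 0.0189
finger_force: 78.4
[ 0.45988472 -0.21325691  0.3576309 ] [-3.14150182e+00  1.06104613e-04  4.42201637e-01]
A post [ 0.4722 -0.0627  0.052 ] 7.5 [ 0.4719 -0.0621  0.0509] disc [ 0.4718 -0.0612] 0.0575 cheeks [([0.495, -0.0209], 169), ([0.4669, -0.015], 162)] sep 0.0288 mid dir 78.9 disc-mid dir 77.99 line -11.71
B post [ 0.4718 -0.0616  0.052 ] 8.5 [ 0.4717 -0.0612  0.0513] disc [ 0.4713 -0.0607] 0.0573 cheeks [([0.4947, -0.0201], 229), ([0.4665, -0.0143], 222)] sep 0.0288 mid dir 78.82 disc-mid dir 77.97 line -11.6
top post [ 0.4691 -0.061   0.052 ] 2.8 [ 0.469  -0.0606  0.05  ] disc [ 0.4687 -0.0605] 0.0565 cheeks [([0.4923, -0.0194], 27), ([0.4638, -0.0141], 27)] sep 0.029 mid dir 78.62 disc-mid dir 78.05 line -10.54
A B (array([ 0.47071013, -0.05856052,  0.04522141]), np.float64(0.0002493721013805505))
A top (array([ 0.46994368, -0.05917832,  0.04547438]), np.float64(0.0020940688424474574))
B top (array([ 0.46974057, -0.05890678,  0.04471111]), np.float64(0.0018734892793970197))
```

Wrist views A and B agree. The post is at (0.472, −0.061) and the slot direction is about 78.35°, so the lever yaw target is 2.938 rad. I'll translate at height and then turn.

```bash
python3 -m creep '[[[-1,0.1,-0.5,0,0,0,0],[-1,0.3,-1.2,0,0,0,0],[-1,0.4,-1.8,0,0,0,0],[-1,0.5,-2.2,0,0,0,0],[-1,0.6,-2.4,0,0,0,0],[-1,0.6,-2.3,0,0,0,0],[-1,0.5,-2.2,0,0,0,0],[-1,0.4,-1.6,0,0,0,0],[-1,0.3,-1.2,0,0,0,0],[-1,0.1,-0.6,0,0,0,0],[-1,0,0,0,0,0,0]]]'
python3 -m creep '[[[-1,0,0,0,0,0,-0.05],[-1,0,0,0,0,0,-0.1],[-1,0,0,0,0,0,-0.12],[-1,0,0,0,0,0,-0.12],[-1,0,0,0,0,0,-0.12],[-1,0,0,0,0,0,-0.12],[-1,0,0,0,0,0,-0.12],[-1,0,0,0,0,0,-0.12],[-1,0,0,0,0,0,-0.12],[-1,0,0,0,0,0,-0.12],[-1,0,0,0,0,0,-0.12],[-1,0,0,0,0,0,-0.12]]]'
python3 -m creep '[[[-1,0,0,0,0,0,-0.12],[-1,0,0,0,0,0,-0.12],[-1,0,0,0,0,0,-0.12],[-1,0,0,0,0,0,-0.12],[-1,0,0,0,0,0,-0.12],[-1,0,0,0,0,0,-0.12],[-1,0,0,0,0,0,-0.12],[-1,0,0,0,0,0,-0.12],[-1,0,0,0,0,0,-0.1],[-1,0,0,0,0,0,-0.07],[-1,0,0,0,0,0,-0.02],[-1,0,0,0,0,0,0]]]'
python3 - <<'E'
from h import *
s,_=snap("C",("wrist","top","side"));print(s["clock"],s["position"],s["tool_rot"],s["qpos"])
y=s["tool_rot"][2];d=np.array([.4260,-.0524])-s["position"][:2]
print("turn tool z",-(2.938-y),"shift cm",100*np.array([np.cos(y),np.sin(y)])@d,100*np.array([np.sin(y),-np.cos(y)])@d)
E
```

```text
clock: 11.72
position: [0.4255, -0.0521, 0.3577]
tool_rot: [3.142, -0.0, 0.444]
force: [-0.2, -0.7, -5.4]
grip_width: 0.0189
finger_force: 78.5
clock: 13.22
position: [0.4256, -0.0529, 0.3576]
tool_rot: [-3.141, 0.0, 1.797]
force: [0.1, -0.3, -5.9]
grip_width: 0.0186
finger_force: 78.5
clock: 14.72
position: [0.4255, -0.0526, 0.3577]
tool_rot: [3.142, -0.0, 2.942]
force: [0.0, 0.3, -6.2]
grip_width: 0.0186
finger_force: 78.5
14.825 [ 0.4255446  -0.05240679  0.35769265] [-3.14155785e+00 -3.00917905e-05  2.94232127e+00] [ 0.58453648  0.35336689 -0.73074014  2.11272726  0.33159394  0.78884005
  1.01885679]
turn tool z 0.004321273222207989 shift cm -0.04450393471033599 0.009680744299669216
```

```bash
python3 -m creep '[[[-1,0,0,0.5,0,0,0],[-1,-0.05,0,1,0,0,0.004],[-1,0,0,1.5,0,0,0],[-1,0,0,1.5,0,0,0],[-1,0,0,1.5,0,0,0],[-1,0,0,1.5,0,0,0],[-1,0,0,1.3,0,0,0],[-1,0,0,1,0,0,0],[-1,0,0,0.7,0,0,0],[-1,0,0,0.4,0,0,0],[-1,0,0,0.2,0,0,0],[-1,0,0,0,0,0,0]]]'
python3 -m creep '[[[-1,0,0,0,0,0,0],[-1,0,0,0,0,0,0]]]'
python3 - <<'E'
from h import *
s,(w,t,sd)=snap("D",("wrist","top","side"));print(s["clock"],s["position"],s["tool_rot"])
c=np.vstack([cv2.resize(t["image"][190:290,180:340],(640,400),interpolation=2)]);
W=w["image"]
out=np.zeros((600,800,3),np.uint8);out[:400,:640]=c;out[400:600,:320]=cv2.resize(W,(320,200));out[400:600,320:640]=cv2.resize(sd["image"],(320,200))
cv2.imwrite("pics/D.png",out)
C=cloud(t);print("hub/post depth in top:",(C[225:262:4,225:262:4,2]*1000).round().astype(int))
T=w["T"];P=(cloud(w)-T[:3,3])@T[:3,:3]*1000; ok=w["depth"]>.05
m=ok&(abs(P[...,1])<7)&(abs(P[...,2]-145)<7)&(P[...,0]>10)&(P[...,0]<68);p=P[m]
print(np.linalg.lstsq(np.c_[p[:,:2],np.ones(len(p))],p[:,2],rcond=None)[0])
E
```

```text
clock: 16.38
position: [0.4261, -0.0524, 0.2468]
tool_rot: [3.142, 0.0, 2.94]
force: [-0.5, 0.3, -4.7]
grip_width: 0.0189
finger_force: 78.5
clock: 16.62
position: [0.4261, -0.0524, 0.2469]
tool_rot: [-3.142, 0.0, 2.94]
force: [0.6, -0.5, -5.5]
grip_width: 0.0189
finger_force: 78.5
16.725 [ 0.42603832 -0.05240474  0.24679515] [3.14156769e+00 1.87507584e-04 2.93969959e+00]
hub/post depth in top: [[  0  11  10  11   7   7  11   8  11  11]
 [ 10  11  12   9   9  11  10  12  16  12]
 [ 38  24 107 105 107  80  13  11  13   8]
 [ 83 107 108 105 106 107  79   9  12   9]
 [105 107  99  10 104 108  93  10   8  11]
 [110 108  96  10 104 106  92   8  10  18]
 [ 12 106 107 106 106 107  77  13  12  11]
 [283 264 108 106 106  82  11  11   9  11]
 [298 282 215  97   9  12  10  11  11  12]
 [389 293 277 207  11  11  16  12  11   8]]
[4.01833447e-04 2.27189908e-03 1.46402594e+02]
```

View pics/D.png

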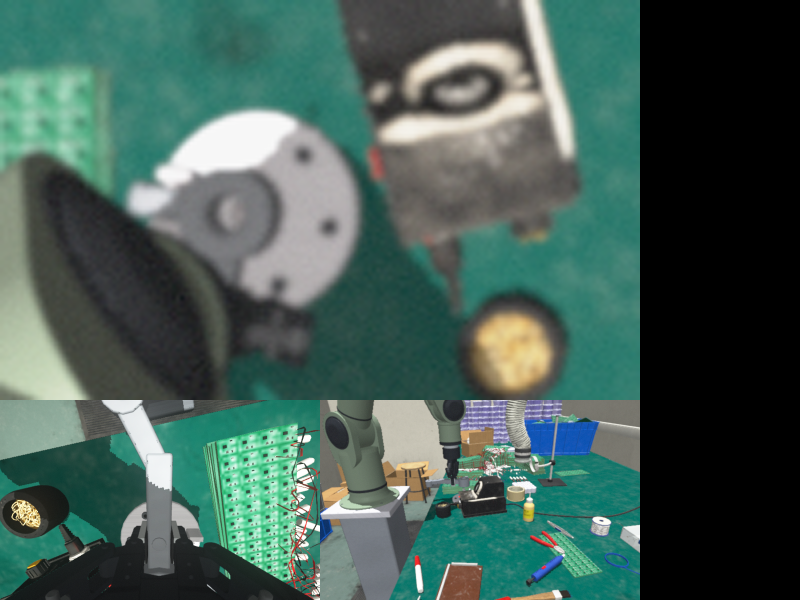

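The top crop shows the hub over the fixture, centred at about (238,243) in full-image pixels, with its nose towards the stop at left. Bystanders are undisturbed. Now I'll measure the hub centre against the post in the same top camera.

Run:
```python
from h import *
t=np.load("D_top.npz");C=cloud(t);z=C[...,2];ok=t["depth"]>.1
m=ok&(z>.1025)&(z<.115)&(np.hypot(C[...,0]-.469,C[...,1]+.061)<.032)
zt=np.median(z[m]);print("hub top",zt,m.sum())
for c in cv2.findContours(m.astype(np.uint8),cv2.RETR_CCOMP,1)[0]:
    if len(c)>12:
        W=plane(t,c[:,0],zt)[:,:2];o,r=fitc(W)
        for _ in range(4):
            k=abs(np.hypot(*(W-o).T)-r)<.002; o,r=fitc(W[k])
        print("circle",o,r,k.sum(),len(W))
g=t["image"][225:262,222:256].min(2);print(g[8:32:1,6:26:1])
n=ok&(z>.095)&(z<.1045)&(C[...,1]>-.04)&(C[...,1]<0)&(C[...,0]>.45);print("nose pts",n.sum(),C[n].mean(0) if n.any() else "")
```

```text
hub top 0.10635679597853209 384
circle [ 0.47100076 -0.06301479] 0.023791631295236832 66 66
circle [ 0.47115095 -0.06287429] 0.010552640367732905 29 29
[[172 174 196 194 171 149 136 131 133 132 132 128 124 117 113 108 110 122
  143 157]
 [149 131 139 139 129 122 117 122 121 119 120 119 120 115 109 101  96  99
  116 142]
 [133 123 120 121 122 121 119 118 121 121 121 122 118 119 118 110 100  92
   96 117]
 [124 120 119 120 120 120 121 119 121 120 121 123 122 123 118 116 112 101
   89  94]
 [118 118 121 118 122 119 120 116 115 117 117 117 121 121 122 121 119 108
  100  91]
 [121 121 120 117 118 112 106 107 114 119 122 124 124 123 120 118 119 117
  105  92]
 [122 120 118 114 110 100  96 107 124 133 138 131 125 121 119 120 121 120
  110  93]
 [119 118 116 110  96  88  95 119 145 151 148 132 128 120 121 120 122 118
  110  99]
 [120 117 114 104  91  84 100 133 159 160 145 133 127 122 119 121 121 116
  111 100]
 [118 117 110  99  87  86 107 144 163 157 146 135 130 121 119 120 123 119
  114 102]
 [121 117 111  95  79  84 111 142 160 157 144 141 136 125 120 121 121 121
  117 103]
 [122 115 109
[... 443 characters left out ...]
10 110 117 116 121 120 120 124 122 120 111
   97  99]
 [116 121 121 123 124 123 119 118 117 119 121 123 123 122 122 121 112 101
  101 112]
 [108 117 123 122 123 124 122 123 122 121 122 124 123 120 118 116 107 100
  113 131]
 [ 90 103 115 119 122 123 122 122 125 122 123 123 123 118 114 111 108 120
  137 154]
 [ 70  83  95 105 118 122 124 124 123 122 121 118 118 119 120 125 129 145
  161 168]
 [ 65  68  73  88 100 113 118 120 119 118 116 112 116 128 143 147 155 163
  171 174]
 [ 70  62  61  63  79  95 111 116 117 114 109 102 117 141 161 167 169 173
  175 174]
 [ 74  70  61  52  60  82  98 114 116 115 108 103 120 148 169 175 173 174
  173 175]]
nose pts 101 [ 0.48753978 -0.02452798  0.1001063 ]
```

The same-camera comparison puts the hub about 2 mm off in both x and y, which is consistent with a small hand-eye error. I'll correct by (−2.2, +2.0) mm and verify.

```bash
python3 -m creep '[[[-1,0.1,0.05,0,0,0,0],[-1,0.15,0.1,0,0,0,0],[-1,0,0,0,0,0,0],[-1,0,0,0,0,0,0],[-1,0,0,0,0,0,0]]]'
python3 - <<'E'
from h import *
s,(t,)=snap("F",("top",));C=cloud(t);z=C[...,2];ok=t["depth"]>.1
print(s["clock"],s["position"],s["tool_rot"],s["qd"].max())
m=ok&(z>.1025)&(z<.115)&(np.hypot(C[...,0]-.469,C[...,1]+.061)<.032)
for c in cv2.findContours(m.astype(np.uint8),cv2.RETR_CCOMP,1)[0]:
    if len(c)>12: print(fitc(plane(t,c[:,0],.1070)[:,:2]),len(c))
a=np.load("top0.npz");Ca=cloud(a)
for n,(x,y),r in (("flux",(.719,-.265),.04),("cleaner",(.392,-.204),.05),("ring",(.71,-.06),.06)):
    print(n,[Q[(np.hypot(Q[...,0]-x,Q[...,1]-y)<r)&(Q[...,2]>.025)&(Q[...,2]<.13)].mean(0).round(4)[:2].tolist() for Q in (Ca,C)])
E
```

```text
clock: 17.4
position: [0.4239, -0.0504, 0.2467]
tool_rot: [3.142, 0.0, 2.94]
force: [0.5, -0.2, -6.4]
grip_width: 0.0187
finger_force: 78.5
17.4 [ 0.42390662 -0.05039304  0.24670553] [3.14155258e+00 2.34803998e-05 2.93971944e+00] 0.0008915891012643883
(array([ 0.46876419, -0.0611106 ]), np.float64(0.02380192135406738)) 67
(array([ 0.46882239, -0.06095747]), np.float64(0.010372355206263275)) 28
flux [[0.7184, -0.2646], [0.7184, -0.2647]]
cleaner [[0.3911, -0.2041], [0.3913, -0.204]]
ring [[0.7103, -0.059], [0.7102, -0.059]]
```

The hub reads (0.4688, −0.0610), and the post (0.469, −0.061) in the same camera. The bystanders haven't moved, so I'm handing the job in.

```bash
python3 -c "
from workcell import bot
print(bot.job_done())"
```

```text
the job is handed in; nothing more can be done
None
```

The lever is held level at its balance point, its bore within about 1 mm of the post axis by the top camera and about 20 mm above the post, its nose facing the index slot; the job was handed in at about 17.5 s, with no result shown.

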